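# Hang the keyhole bracket on the assembly stand

## Robot

A 6-joint arm with a two-finger parallel gripper is mounted at the origin on the work surface. World frame = base frame: x ahead of the robot, y to its left, z up, the work surface at z = 0. Lengths are in m, angles in rad, forces in N, time in s.
With the tool pointing down it reaches from about 0.375 to 0.9 m from the base axis. Payload 3.1 kg.
Tool frame: the origin (TCP) lies on the front face of the gripper's body, between the roots of the fingers; the fingertips stand 73 mm ahead of it and the grasp point (between the pads) lies 54 mm ahead of it (manip.tips_ahead is the distance from the TCP to the fingertips, in m); z points along the fingers, y is the line along which they close (so a half turn about z gives the same grasp; the last joint's range is limited). The gripper opens to 85 mm and grips with 20 to 120 N. Pads are 22 mm wide; open, the fingers measure 114 mm over their backs; the gripper's body (76 mm by 85 mm) begins 54 mm behind the grasp point. The pads swing forward as they close: fully open they stand 13 mm farther back than shut.
Start: joints at [1.167, 0.527, 1.433, -0, 1.181, -0.178], TCP at [0.139, 0.609, 0.304] pointing down, gripper open.
Joint ranges: [-3.08, 3.08], [-0.75, 2.2], [0.22, 2.44], [-1.43, 4.57], [0, 2.65], [-2.85, 2.85]. Speed limits (rad/s): [2.79, 2.79, 3.14, 3.14, 3.14, 3.14].

## Interface

Orientations are given as a unit quaternion [x, y, z, w].
In Python, from station import sense, eyes, workorder, manip gives the robot as it stands.
- The arm moves only by the shell command python3 -m inch 'ROWS' [OPENING] [FORCE]. ROWS is JSON, a list of rows, each an object of numbers: "dx", "dy", "dz": the shift along the tool's x, y, z in cm; "wx", "wy", "wz": the turn, a rotation vector about the tool's x, y, z in degrees. In form: [{"dx": .., "dy": .., "dz": .., "wx": .., "wy": .., "wz": ..}, ...]. A call has 1 to 10 rows; each row shifts and turns the commanded pose from where the row before left it, along the tool's axes as they then stand; what a row does not reach is not made up. A row lasts 1/8 s, in which the tool goes at most 62.5 mm and 10.7 degrees, less where a joint would pass 70% of its speed; a pose out of reach is approached as far as the arm can. A call with a gripper value outside its range is refused whole. OPENING is the opening, from 0 (shut) to 1 (fully open), set as the call begins (- or left out, the last holds). The fingers move at their own pace and stop on an object; FORCE is the grip in N (left out, the last holds). Time passes only in rows, so rows that do not move let the fingers close. It gives the time, the measured TCP pose, the force, the opening and the grip force at its end, in the units of the state.
- sense(): the state, without advancing time (a new reading comes with each control period).
- eyes.snapshot(name): name is "side" or "top" or "wrist"; returns the picture (480x640x3 uint8, red, green, blue); there is no depth.
- eyes.camera_params(name): a dict with "fx", "fy", "cx", "cy" (pixels), "D" ([k1, k2, p1, p2, k3] as OpenCV has them; the pictures are not rectified), "rvec" (rotation vector, rad) and "tvec" (3), from world to camera coordinates, as OpenCV has them. Camera axes: x right, y down, z forward; pixel columns grow to the right and rows downward; lengths in m; the calibration is good to about 2 mm. A picture is of the moment at which its call begins: read the wrist's pose just before it. camera_params takes no time and is no camera call; for the wrist camera it gives the pose at the moment of the call.
- workorder.sign_off(): hands the job in; it is judged then, once.
The state is a dict: "t": time; "q": joint angles; "qd": joint speeds; "tau": joint torques, N m; "tcp_pos": TCP position; "tool_rot": TCP orientation; "force": force on the tool from outside, world axes, zero at the start; "ft_torque": the same for the moment, N m; "finger_gap": opening from 0.0 (shut) to 1.0 (fully open); "gripper_force": force on a finger pad.
Only numpy, scipy, OpenCV 4.12 (cv2) and the standard library are available. Lean on these libraries where they do the work, as an engineer would, in place of code of your own. Each camera call takes 0.05 s, during which the arm holds its last target. There are 200 camera calls.

## Task

Pick up the aluminium pump bracket that has the keyhole slot in its back plate and hang it on the big-headed bolt of the assembly stand: pass the wide part of the keyhole over the bolt head, slide the bracket down until the narrow slot rests on the shank, and let go so that it hangs upright against the panel. Leave the other bracket, the one with only a small round hole, standing where it is.

Things in the scene. Friction and masses are not known exactly. Their poses are not given: they have to be found in the camera images.
- bracket: Aluminium, 0.55 kg, standing. Back plate 8 thick, 110 wide, 180 high (70 wide above 130: tab to pinch); ring block 60 deep, 28 high at its front foot. Keyhole through it: 48 wide from height 34 to 84, tapering to a 16 slot at 100, closed at 114. Sizes in mm. Origin: plate's bottom edge, mid width and thickness; x to the ring side (points away from robot, within 20 deg), y along width, z up.
- plain_bracket: Look-alike of the same outer sizes and frame, but with only an 18 mm round hole in its back plate, 80 mm up, too small for the bolt head. It stands on the other side of the stand from the keyhole bracket; to be left alone.
- stand: Fixed. Grey upright panel 130 mm wide, 12 mm thick, top edge 182 mm above the table, free room for fingers above it; base plate 12 mm high, from 25 mm in front of the panel face to 115 mm behind. Origin: on the table below the middle of the panel's front face; x points out of that face, the side with the bolt, away from the robot within 17 deg; z up.
- bolt (a point): Centre of the bolt head's outer face, 165 mm above the table, 28 mm out from the panel face; axes as the stand, the bolt lies along x. Shank 12 mm dia, 20 mm long between panel and head; head 28 mm dia, 8 mm thick. Fully hung, the shank meets the slot's closed end: bolt axis 108 mm above the bracket's bottom edge.

How it is judged:
On the way:
1. the bracket is lifted and the bolt head has passed through the keyhole (height (world z) of bracket above 0.04 m and x of bolt in the frame of bracket between 0.004 and 0.036 m and y of bolt in the frame of bracket between -0.02 and 0.02 m and z of bolt in the frame of bracket between 0.03 and 0.118 m), for 0.1 s.
At the end, for the whole second after the job is handed in: The bracket hangs released and at rest, the bolt axis 96 to 118 mm above its bottom edge and within 12 mm of its middle, the head in front of the plate; upright within 0.2 rad, square to the panel within 0.3 rad. The plain bracket is within 30 mm of its place (x of bolt in the frame of bracket between 0.004 and 0.036 m and y of bolt in the frame of bracket between -0.012 and 0.012 m and z of bolt in the frame of bracket between 0.096 and 0.118 m and angle between bracket's own z axis and vertical below 0.2 rad and angle between the x axis of bracket and the x axis of stand, either way round below 0.3 rad and linear speed of bracket below 0.02 m/s and distance of plain_bracket from where it was at the start of the episode below 0.03 m); the robot touches nothing.
It fails at once if the plain bracket is tipped (angle between plain_bracket's own z axis and vertical above 0.5 rad).
It fails at once if the plain bracket is moved from its place by more than 30 mm (distance of plain_bracket from where it was at the start of the episode above 0.03 m).
It also fails if it takes over 48 s, if anything falls off the work surface, if the arm or the gripper's body presses on something with over 40 N, if the wrist force passes 120 N, or if a joint passes its speed limit or range.

## Working session

There is one attempt and no reset: what is moved stays moved. The work goes in short steps, Python scripts to look and compute and a shell command to move; the robot and the scene stay as the last step left them, time stands still between calls to the robot, and variables do not carry over. Pictures are saved under pics/ and viewed, at most 11 in all, crops included, and the job is handed in when it is done.

```bash
mkdir -p pics; ls; cat > h.py <<'E'
import numpy as np, cv2
from scipy.spatial.transform import Rotation as R
from station import sense, eyes, workorder, manip
def cam(n):
    p=eyes.camera_params(n); K=np.array([[p['fx'],0,p['cx']],[0,p['fy'],p['cy']],[0,0,1.]])
    return K,np.array(p['D'],float),np.array(p['rvec'],float),np.array(p['tvec'],float)
def ray(c,uv):
    K,D,r,t=c; Rm=cv2.Rodrigues(r)[0]
    u=cv2.undistortPoints(np.array(uv,float).reshape(-1,1,2),K,D).reshape(-1,2)
    d=np.c_[u,np.ones(len(u))]@Rm; return -Rm.T@t, d
def onz(c,uv,z):
    o,d=ray(c,uv); return o+d*((z-o[2])/d[:,2])[:,None]
def proj(c,P):
    K,D,r,t=c; return cv2.projectPoints(np.array(P,float).reshape(-1,1,3),r,t,K,D)[0].reshape(-1,2)
def snap(n,f):
    im=eyes.snapshot(n); cv2.imwrite('pics/'+f,im[:,:,::-1]); return im
E
python3 - <<'E'
from h import *
for n in ('side','top'):
    snap(n,n+'0.png'); c=cam(n); print(n,ray(c,[[320,240]]))
print(sense())
E
```

```text
pics
side (array([0.39238025, 0.64865016, 0.92072162]), array([[ 0.1621174 , -0.62756289, -0.76174374]]))
top (array([0.46010787, 0.00847338, 1.24253047]), array([[ 0.0542679 ,  0.01967727, -0.9987139 ]]))
{'t': 0.1, 'q': array([ 1.16748444e+00,  5.28399896e-01,  1.43373705e+00, -1.66224998e-05,
        1.18142319e+00, -1.78499545e-01]), 'qd': array([-2.28930774e-03, -8.85768839e-04, -3.21290392e-03,  2.62253115e-04,
        6.18982239e-04, -8.25801742e-05]), 'tau': array([ 9.82716483e-05, -4.43302631e+01, -1.78586394e+01, -2.26399243e-04,
        3.94172006e-03,  1.34081648e-05]), 'tcp_pos': array([0.13910597, 0.60881996, 0.30302675]), 'tool_rot': array([ 1.12166412e-01,  9.93688949e-01, -9.44613944e-04, -2.74793753e-04]), 'force': array([-0.09157268, -0.2517631 , -0.00244131]), 'ft_torque': array([ 0.01766113, -0.00578964,  0.02531772]), 'gripper_force': 0.0, 'finger_gap': 1.003034147339289}
```

View pics/top0.png

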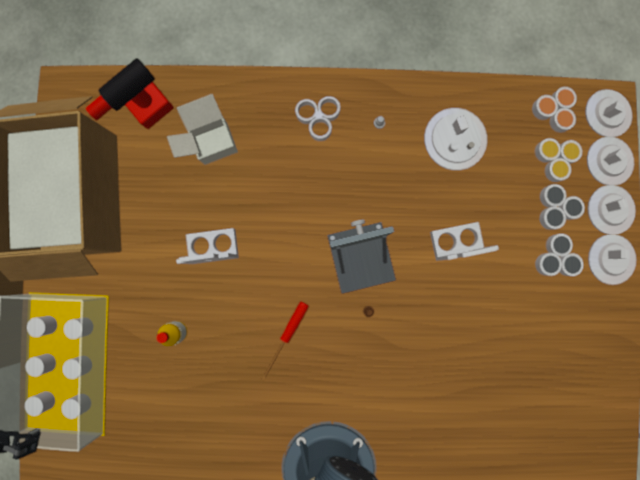

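View pics/side0.png

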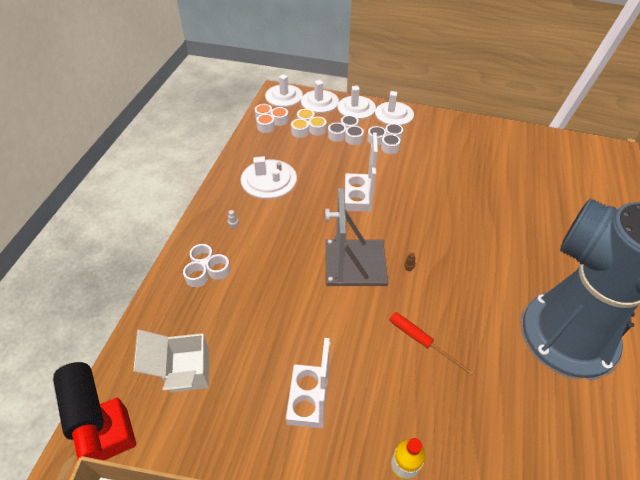

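Top view: brackets at about (208,245) and (462,240), with the stand between them and its bolt at (361,226). It isn't clear yet which one has the keyhole, so I'll enlarge crops.

```bash
python3 - <<'E'
import cv2,numpy as np
t=cv2.imread('pics/top0.png');s=cv2.imread('pics/side0.png')
f=lambda im,x,y,w,h,k:cv2.resize(im[y:y+h,x:x+w],None,fx=k,fy=k,interpolation=cv2.INTER_CUBIC)
o=np.zeros((600,800,3),np.uint8)
a=f(t,170,220,80,50,5);o[:250,:400]=a            
b=f(t,425,215,80,50,5);o[:250,400:]=b            
c=f(t,320,210,80,85,4);o[255:595,:320]=c         
d=f(s,280,330,60,105,3.2);o[255:255+d.shape[0],325:325+d.shape[1]]=d
e=f(s,320,125,75,105,3.2);o[255:255+e.shape[0],530:530+e.shape[1]]=e
cv2.imwrite('pics/comp.png',o)
E
```

```text
(no output)
```

View pics/comp.png

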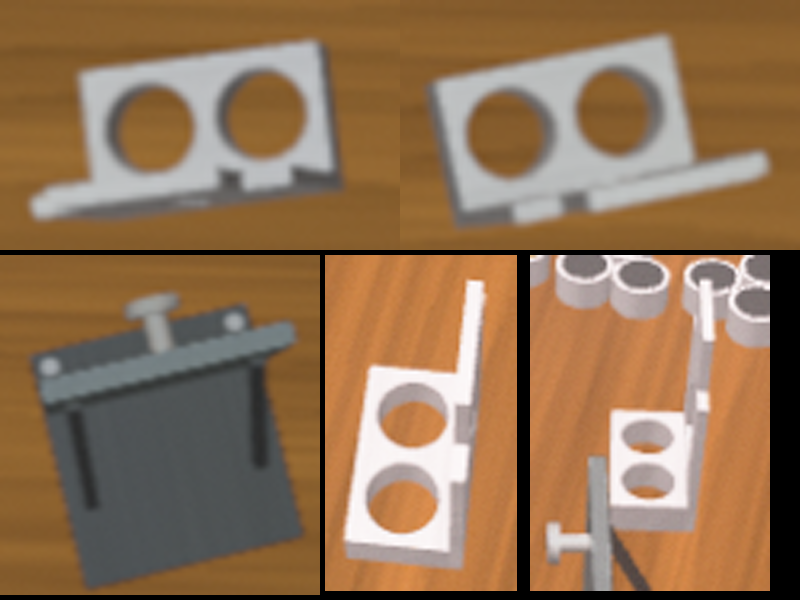

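The composite shows both tabs and the stand clearly. The keyhole itself still isn't visible, so I'll work out rough poses and then look with the wrist camera.

```bash
python3 - <<'E'
from h import *
c=cam('top')
P=onz(c,[[176.8,260.8],[214,256],[463,255.3],[498.5,247]],.18);print(P.round(4))
for a,b in((0,1),(2,3)):
  d=P[a]-P[b];print('mid',(P[a]+P[b])/2,'yaw',np.degrees(np.arctan2(-d[0],d[1])),np.linalg.norm(d))
S=onz(c,[[330,241.3],[392.5,226.8]],.182);d=S[0]-S[1];print(S,'mid',S.mean(0),np.degrees(np.arctan2(-d[0],d[1])),np.linalg.norm(d))
print('bolt',onz(c,[[357.5,221.5]],.172))
s=sense();T=R.from_quat(s['tool_rot']).as_matrix();w=cam('wrist');Rm=cv2.Rodrigues(w[2])[0]
print('tool',T.round(3)); print('cam in tool',(T.T@(-Rm.T@w[3]-s['tcp_pos'])).round(3),'cam axes in tool',(T.T@Rm.T).round(3),w[0])
E
```

```text
[[ 0.4687  0.3161  0.18  ]
 [ 0.4804  0.2409  0.18  ]
 [ 0.4941 -0.2585  0.18  ]
 [ 0.5125 -0.3312  0.18  ]]
mid [0.47452785 0.27853014 0.18      ] yaw 8.844771671110394 0.07612428457040293
mid [ 0.50328942 -0.29486164  0.18      ] yaw 14.177552046098254 0.07501472874962822
[[ 0.5156373   0.00936826  0.182     ]
 [ 0.5477714  -0.1149536   0.182     ]] mid [ 0.53170435 -0.05279267  0.182     ] 14.4923448233608 0.12840765645112817
bolt [[ 0.55754881 -0.04512775  0.172     ]]
tool [[-0.975  0.223 -0.001]
 [ 0.223  0.975 -0.002]
 [ 0.    -0.002 -1.   ]]
cam in tool [ 0.069  0.001 -0.07 ] cam axes in tool [[-0.    -0.961 -0.276]
 [ 1.     0.    -0.001]
 [ 0.001 -0.276  0.961]] [[349.61318493   0.         322.06466285]
 [  0.         349.61318493 238.93892209]
 [  0.           0.           1.        ]]
```

```bash
python3 -m inch '[{"dx":-2.64,"dy":-3.11},{"dx":-2.64,"dy":-3.11},{"dx":-2.64,"dy":-3.11},{"dx":-2.64,"dy":-3.11},{"dx":-2.64,"dy":-3.11},{"dx":-2.64,"dy":-3.11},{"dx":-2.64,"dy":-3.11},{"dx":-2.64,"dy":-3.11},{}]' && python3 -c "
from h import *
snap('wrist','w1.png');print(sense()['tcp_pos'],sense()['t'])"
```

```text
invalid input at $[0]: expected keys dx, dy, dz, wx, wy, wz
```

All six keys are required.

```bash
python3 -m inch '[{"dx":-2.64,"dy":-3.11,"dz":0,"wx":0,"wy":0,"wz":0},{"dx":-2.64,"dy":-3.11,"dz":0,"wx":0,"wy":0,"wz":0},{"dx":-2.64,"dy":-3.11,"dz":0,"wx":0,"wy":0,"wz":0},{"dx":-2.64,"dy":-3.11,"dz":0,"wx":0,"wy":0,"wz":0},{"dx":-2.64,"dy":-3.11,"dz":0,"wx":0,"wy":0,"wz":0},{"dx":-2.64,"dy":-3.11,"dz":0,"wx":0,"wy":0,"wz":0},{"dx":-2.64,"dy":-3.11,"dz":0,"wx":0,"wy":0,"wz":0},{"dx":-2.64,"dy":-3.11,"dz":0,"wx":0,"wy":0,"wz":0},{"dx":0,"dy":0,"dz":0,"wx":0,"wy":0,"wz":0}]' && python3 -c "
from h import *
snap('wrist','w1.png');print(sense()['tcp_pos'],sense()['t'])"
```

```text
t: 1.23
tcp_pos: [0.2904, 0.3178, 0.3037]
tool_rot: [0.114, 0.993, -0.0, -0.0]
force: [-0.4, 0.6, 0.3]
finger_gap: 1.001
gripper_force: 0.0
[0.29001338 0.3189105  0.30380353] 1.275
```

View pics/w1.png

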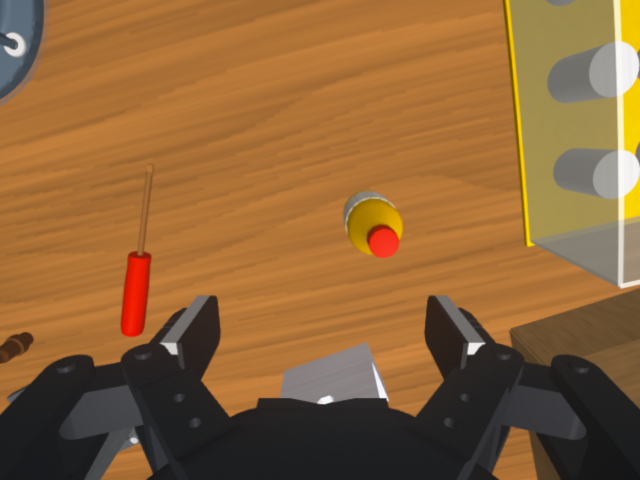

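The gripper body hides the bracket in this view; only its tab edge shows, at about (325,370). I'll turn the tool to the grasp heading and look again from lower down.

```bash
python3 -m inch '[{"dx":-1.46,"dy":-3.4,"dz":2.1,"wx":0,"wy":0,"wz":0},{"dx":-1.46,"dy":-3.4,"dz":2.1,"wx":0,"wy":0,"wz":0},{"dx":-1.46,"dy":-3.4,"dz":2.1,"wx":0,"wy":0,"wz":0},{"dx":0,"dy":0,"dz":0,"wx":0,"wy":0,"wz":9.7},{"dx":0,"dy":0,"dz":0,"wx":0,"wy":0,"wz":9.7},{"dx":0,"dy":0,"dz":0,"wx":0,"wy":0,"wz":9.7},{"dx":0,"dy":0,"dz":0,"wx":0,"wy":0,"wz":9.7},{"dx":0,"dy":0,"dz":0,"wx":0,"wy":0,"wz":9.7},{"dx":0,"dy":0,"dz":0,"wx":0,"wy":0,"wz":9.7},{"dx":0,"dy":0,"dz":0,"wx":0,"wy":0,"wz":9.7}]' && python3 -m inch '[{"dx":0,"dy":0,"dz":0,"wx":0,"wy":0,"wz":0}]' && python3 -c "
from h import *
snap('wrist','w2.png');s=sense();print(s['tcp_pos'],s['q'],R.from_quat(s['tool_rot']).as_matrix().round(3))"
```

```text
t: 2.52
tcp_pos: [0.3095, 0.2115, 0.2408]
tool_rot: [0.649, 0.76, 0.0, -0.0]
force: [-0.1, -0.3, -0.3]
finger_gap: 1.0
gripper_force: 0.0
t: 2.65
tcp_pos: [0.3095, 0.2113, 0.2409]
tool_rot: [0.647, 0.763, 0.0, -0.0]
force: [-0.8, -0.4, -0.4]
finger_gap: 1.0
gripper_force: 0.0
[0.30954114 0.21119807 0.24086276] [2.97897963e-01 3.15213222e-01 2.09803975e+00 2.82377618e-04
 7.28214323e-01 1.32492055e-01] [[-0.164  0.986  0.   ]
 [ 0.986  0.164  0.   ]
 [ 0.     0.    -1.   ]]
```

View pics/w2.png

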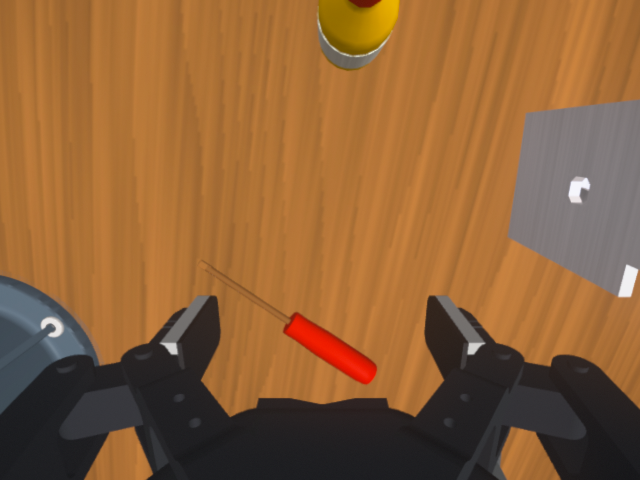

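The small round hole shows at (580,190), so the left bracket is the plain one and the right bracket is the target. Next I'll go above the right bracket's tab.

```bash
python3 -m inch '[{"dx":0,"dy":0,"dz":-4.5,"wx":0,"wy":0,"wz":-4.8},{"dx":-5.98,"dy":0.7,"dz":0,"wx":0,"wy":0,"wz":0},{"dx":-5.98,"dy":0.7,"dz":0,"wx":0,"wy":0,"wz":0},{"dx":-5.98,"dy":0.7,"dz":0,"wx":0,"wy":0,"wz":0},{"dx":-5.98,"dy":0.7,"dz":0,"wx":0,"wy":0,"wz":0},{"dx":-5.98,"dy":0.7,"dz":0,"wx":0,"wy":0,"wz":0},{"dx":-5.98,"dy":0.7,"dz":0,"wx":0,"wy":0,"wz":0},{"dx":-5.98,"dy":0.7,"dz":0,"wx":0,"wy":0,"wz":0},{"dx":-5.98,"dy":0.7,"dz":0,"wx":0,"wy":0,"wz":0},{"dx":-5.98,"dy":0.7,"dz":0,"wx":0,"wy":0,"wz":0}]' && python3 -m inch '[{"dx":0,"dy":0,"dz":0,"wx":0,"wy":0,"wz":0},{"dx":0,"dy":0,"dz":0,"wx":0,"wy":0,"wz":0}]' && python3 -c "
from h import *
snap('wrist','w3.png');s=sense();np.save('w3cam.npy',np.array(cam('wrist'),dtype=object));print(s['tcp_pos'],s['q'],R.from_quat(s['tool_rot']).as_matrix().round(3))"
```

```text
t: 3.95
tcp_pos: [0.502, -0.2979, 0.2856]
tool_rot: [0.614, 0.789, 0.0, -0.0]
force: [0.5, 0.3, 0.8]
finger_gap: 1.0
gripper_force: 0.0
t: 4.2
tcp_pos: [0.5008, -0.2956, 0.2851]
tool_rot: [0.615, 0.789, 0.0, -0.001]
force: [-0.7, -0.3, -0.3]
finger_gap: 0.998
gripper_force: 0.0
[ 0.50061032 -0.29490839  0.28531639] [-7.24724825e-01  4.91107442e-01  1.56378285e+00  3.86474556e-04
  1.08933815e+00 -9.71471509e-01] [[-0.244  0.97  -0.002]
 [ 0.97   0.244  0.002]
 [ 0.002 -0.001 -1.   ]]
```

View pics/w3.png

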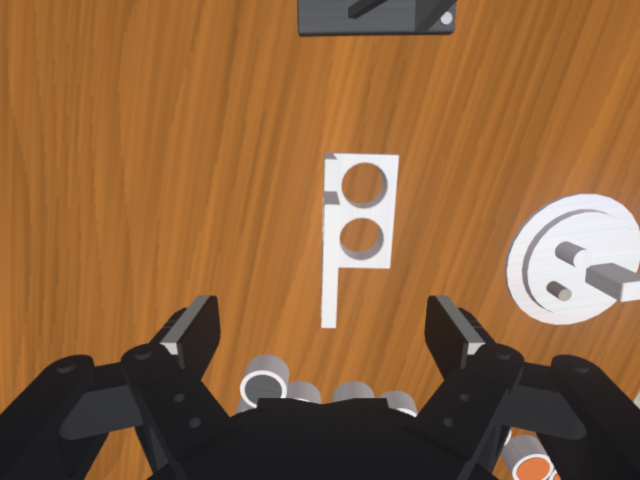

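The wrist view shows the tab's top edge running from (328,328) to (331,206), with the shoulder near (331,175) and the ring block to its right.

```bash
python3 - <<'E'
from h import *
c=np.load('w3cam.npy',allow_pickle=True); c=[np.array(x,float) for x in c]
P=onz(c,[[328.3,328],[331,205]],.18); d=P[1]-P[0]
print(P.round(4),P.mean(0),np.linalg.norm(d),np.degrees(np.arctan2(-d[0],d[1])))
s=sense();T=R.from_quat(s['tool_rot']).as_matrix();print('in tool',((P-s['tcp_pos'])@T).round(4))
g=cv2.imread('pics/w3.png').min(2)
for v in (225,270,315): r=np.where(g[v,300:345]>190)[0]; print(v,r.min()+300,r.max()+300)
print(np.where(g[200:345,330]>190)[0]+200)
E
```

```text
[[ 0.5131 -0.3249  0.18  ]
 [ 0.497  -0.2567  0.18  ]] [ 0.5050726  -0.29080441  0.18      ] 0.07009616664135956 13.29628227823721
in tool [[-0.0324  0.0049  0.1052]
 [ 0.0377  0.006   0.1054]]
225 324 344
270 323 337
315 322 335
[205 206 207 208 209 210 211 212 213 214 215 216 217 218 219 220 221 222
 223 224 225 226 227 228 229 230 231 232 233 234 235 236 237 238 239 240
 241 242 243 244 245 246 247 248 249 250 251 252 253 254 255 256 257 258
 259 260 261 262 263 264 265 266 267 268 269 270 271 272 273 274 275 276
 277 278 279 280 281 282 283 284 285 286 287 288 289 290 291 292 293 294
 295 296 297 298 299 300 301 302 303 304 305 306 307 308 309 310 311 312
 313 314 315 316 317 318 319 320 321 322 323 324 325 326 327]
```

```bash
python3 -m inch '[{"dx":0.27,"dy":0.53,"dz":0,"wx":0,"wy":0,"wz":0.9},{"dx":0,"dy":0,"dz":0,"wx":0,"wy":0,"wz":0},{"dx":0,"dy":0,"dz":2.4,"wx":0,"wy":0,"wz":0},{"dx":0,"dy":0,"dz":2.4,"wx":0,"wy":0,"wz":0},{"dx":0,"dy":0,"dz":2.4,"wx":0,"wy":0,"wz":0},{"dx":0,"dy":0,"dz":0,"wx":0,"wy":0,"wz":0},{"dx":0,"dy":0,"dz":0,"wx":0,"wy":0,"wz":0}]' && python3 -m inch '[{"dx":0,"dy":0,"dz":0,"wx":0,"wy":0,"wz":0},{"dx":0,"dy":0,"dz":0,"wx":0,"wy":0,"wz":0},{"dx":0,"dy":0,"dz":0,"wx":0,"wy":0,"wz":0},{"dx":0,"dy":0,"dz":0,"wx":0,"wy":0,"wz":0},{"dx":0,"dy":0,"dz":0,"wx":0,"wy":0,"wz":0},{"dx":0,"dy":0,"dz":0,"wx":0,"wy":0,"wz":0},{"dx":0,"dy":0,"dz":0,"wx":0,"wy":0,"wz":0},{"dx":0,"dy":0,"dz":0,"wx":0,"wy":0,"wz":0}]' 0 80
```

```text
t: 5.12
tcp_pos: [0.5061, -0.2926, 0.2148]
tool_rot: [0.621, 0.783, -0.0, 0.001]
force: [0.1, -0.6, 0.4]
finger_gap: 0.996
gripper_force: 0.0
t: 6.12
tcp_pos: [0.5055, -0.2926, 0.2139]
tool_rot: [0.622, 0.783, -0.0, -0.0]
force: [-1.1, 0.1, 1.1]
finger_gap: 0.083
gripper_force: 78.6
```

Gripped. I'll refine the bolt position from both views while lifting.

```bash
python3 -m inch '[{"dx":0,"dy":0,"dz":-3.5,"wx":0,"wy":0,"wz":0},{"dx":0,"dy":0,"dz":-4.0,"wx":0,"wy":0,"wz":0},{"dx":0,"dy":0,"dz":-4.0,"wx":0,"wy":0,"wz":0},{"dx":0,"dy":0,"dz":0,"wx":0,"wy":0,"wz":0},{"dx":0,"dy":0,"dz":0,"wx":0,"wy":0,"wz":0}]'; python3 - <<'E'
from h import *
t=cam('top');s=cam('side')
def tri(a,b):
    o1,d1=ray(t,[a]);o2,d2=ray(s,[b]);A=np.c_[d1[0],-d2[0]];k=np.linalg.lstsq(A,o2-o1,rcond=None)[0]
    p,q=o1+k[0]*d1[0],o2+k[1]*d2[0];return (p+q)/2,np.linalg.norm(p-q)
print(tri([357.5,221.3],[327,215]))
print(proj(s,[[.5588,-.0458,.165],[.5317,-.0528,.182]]),proj(t,[[.5588,-.0458,.165]]))
f=lambda im,x,y,w,h,k:cv2.resize(im[y:y+h,x:x+w],None,fx=k,fy=k,interpolation=cv2.INTER_CUBIC)
snap('top','top1.png');snap('side','side1.png')
a=cv2.imread('pics/top1.png');b=cv2.imread('pics/side1.png')
o=np.zeros((600,800,3),np.uint8);o[:560,:400]=f(a,320,200,80,70,8)[:, :400] if 0 else 0
o[:490,:560]=f(a,325,205,70,50,8)[:490] if 0 else 0
A=f(a,322,208,76,40,10)[:400,:760];o[:400,:760]=A
B=f(b,315,180,50,50,4);o[400:600,:200]=B
C=f(b,330,110,80,100,2);o[400:600,210:370]=C
cv2.imwrite('pics/c2.png',o);st=sense();print(st['tcp_pos'],R.from_quat(st['tool_rot']).as_matrix().round(3),st['finger_gap'],st['force'])
E
```

```text
t: 6.75
tcp_pos: [0.5047, -0.2916, 0.3269]
tool_rot: [0.622, 0.783, 0.0, -0.002]
force: [-1.1, 0.9, -5.1]
finger_gap: 0.083
gripper_force: 78.6
(array([ 0.55805255, -0.0456787 ,  0.1628847 ]), np.float64(0.0014786829873638218))
[[326.33523256 214.14021334]
 [340.07424975 208.63050499]] [[357.66455371 221.20310769]]
[ 0.50462015 -0.29158485  0.32624278] [[-0.227  0.974 -0.004]
 [ 0.974  0.227  0.004]
 [ 0.005 -0.003 -1.   ]] 0.08427380828690789 [-0.16873653  0.4349656  -5.35617308]
```

View pics/c2.png

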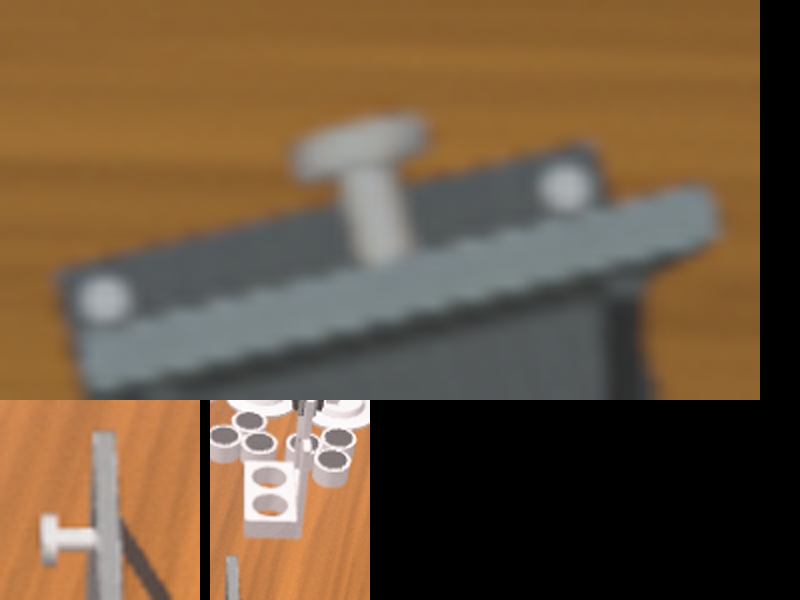

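The bolt is at about (0.5585, −0.0457), yaw about 14°. I'll go out past the bolt first, then sideways in front of it.

```bash
python3 -m inch '[{"dx":0,"dy":0,"dz":0,"wx":0,"wy":0,"wz":-0.9},{"dx":0,"dy":4.4,"dz":0.15,"wx":0,"wy":0,"wz":0},{"dx":0,"dy":4.4,"dz":0.15,"wx":0,"wy":0,"wz":0},{"dx":0,"dy":4.4,"dz":0.15,"wx":0,"wy":0,"wz":0},{"dx":0,"dy":4.4,"dz":0.15,"wx":0,"wy":0,"wz":0},{"dx":4.47,"dy":0,"dz":0,"wx":0,"wy":0,"wz":0},{"dx":4.47,"dy":0,"dz":0,"wx":0,"wy":0,"wz":0},{"dx":4.47,"dy":0,"dz":0,"wx":0,"wy":0,"wz":0},{"dx":4.47,"dy":0,"dz":0,"wx":0,"wy":0,"wz":0},{"dx":4.47,"dy":0,"dz":0,"wx":0,"wy":0,"wz":0}]'; python3 -m inch '[{"dx":0,"dy":0,"dz":0,"wx":0,"wy":0,"wz":0},{"dx":0,"dy":0,"dz":0,"wx":0,"wy":0,"wz":0},{"dx":0,"dy":0,"dz":0,"wx":0,"wy":0,"wz":0},{"dx":0,"dy":0,"dz":0,"wx":0,"wy":0,"wz":0}]'
python3 - <<'E'
from h import *
f=lambda im,x,y,w,h,k:cv2.resize(im[y:y+h,x:x+w],None,fx=k,fy=k,interpolation=cv2.INTER_CUBIC)[:,:,::-1]
a=snap('top','top2.png');b=snap('side','side2.png');w=snap('wrist','w4.png')
o=np.zeros((600,800,3),np.uint8)
o[:320,:400]=f(a,310,180,100,80,4);o[:360,420:780]=f(b,260,120,120,120,3);o[360:600,:320]=f(w,0,0,640,480,.5)
cv2.imwrite('pics/c3.png',o);s=sense();T=R.from_quat(s['tool_rot']).as_matrix();print(s['tcp_pos'],T.round(3))
tg=np.array([.6211,-.0320,.320]);print('delta tool mm',((tg-s['tcp_pos'])@T*1000).round(1))
E
```

```text
t: 8.1
tcp_pos: [0.6215, -0.0316, 0.3216]
tool_rot: [0.615, 0.788, -0.0, -0.001]
force: [-0.0, -0.3, -5.2]
finger_gap: 0.088
gripper_force: 80.4
t: 8.6
tcp_pos: [0.6225, -0.0342, 0.3227]
tool_rot: [0.616, 0.788, -0.0, -0.0]
force: [-0.8, 0.2, -4.5]
finger_gap: 0.081
gripper_force: 80.4
[ 0.62236963 -0.0337502   0.32278009] [[-0.241  0.97  -0.   ]
 [ 0.97   0.241 -0.   ]
 [ 0.    -0.    -1.   ]]
delta tool mm [ 2.  -0.8  2.8]
```

View pics/c3.png

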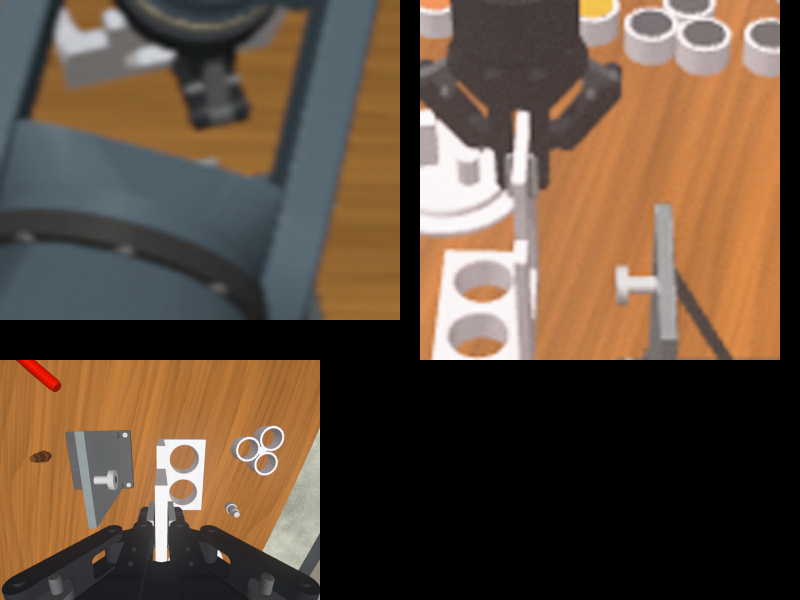

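The wrist view shows the bolt head at about (226,240) and the tab end at about (322,250), so relative alignment can be measured in one picture.

```bash
python3 - <<'E'
from h import *
im=cv2.imread('pics/w4.png');f=lambda x,y,w,h,k:cv2.resize(im[y:y+h,x:x+w],None,fx=k,fy=k,interpolation=cv2.INTER_CUBIC)
o=np.zeros((600,800,3),np.uint8);o[:600,:400]=f(130,130,150,225,2.667)[:600,:400];o[:600,400:]=f(290,140,100,150,4)[:600]
cv2.imwrite('pics/c4.png',o)
E
```

```text
(no output)
```

View pics/c4.png

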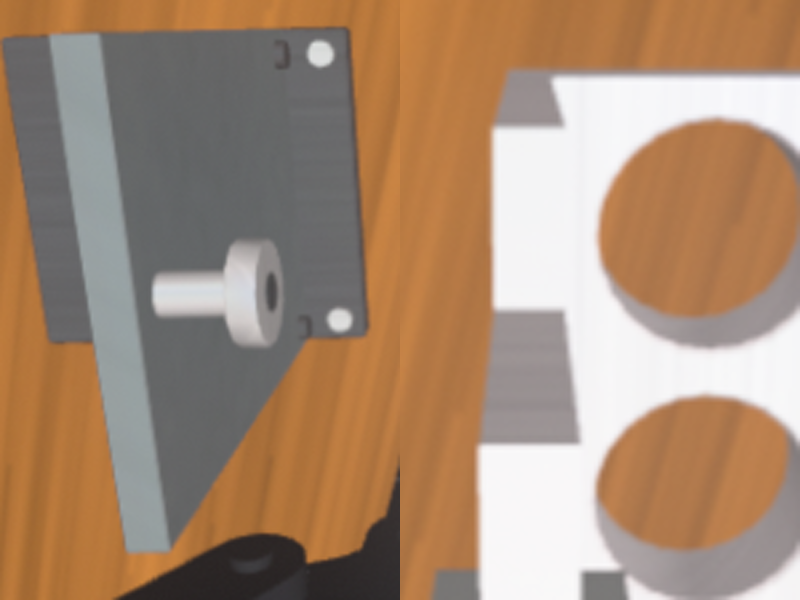

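The head's face centre is at (231.2,239.5) and the panel's top-front corners are at (167.9,142.7) and (193.7,336.6). The tab end is at v=250.8 and the shoulder end at v=171.3.

```bash
python3 - <<'E'
from h import *
s=sense();T=R.from_quat(s['tool_rot']).as_matrix();w=cam('wrist');z0=s['tcp_pos'][2]-.2139
L=lambda P:((P-s['tcp_pos'])@T*1000).round(1)
print('bolt',L(onz(w,[[231.2,239.5]],.165)),onz(w,[[231.2,239.5]],.165))
p=onz(w,[[167.9,142.7],[193.7,336.6]],.182);d=p[0]-p[1];print('panel',L(p),p.mean(0),np.degrees(np.arctan2(-d[0],d[1])),np.linalg.norm(d))
print('tab end y+35',L(onz(w,[[309.5,250.8],[335,250.8]],z0+.18)))
print('shoulder y55,y35',L(onz(w,[[313,171.3],[331,171.3],[313,217.5],[331,217.5]],z0+.13)))
E
```

```text
bolt [[  4.2 -60.3 157.8]] [[ 0.56282444 -0.04419636  0.165     ]]
panel [[ 68.3 -89.  140.8]
 [-60.4 -86.9 140.8]] [ 0.53607231 -0.0511503   0.182     ] 14.893148484982937 0.1286949456490277
tab end y+35 [[36.6 -2.5 33.9]
 [36.6  5.5 33.9]]
shoulder y55,y35 [[56.5 -2.5 83.9]
 [56.5  5.3 83.9]
 [36.  -2.6 83.9]
 [36.   5.5 83.9]]
```

```bash
python3 -m inch '[{"dx":0.25,"dy":-1.0,"dz":0,"wx":0,"wy":0,"wz":0},{"dx":0,"dy":-1.2,"dz":0,"wx":0,"wy":0,"wz":0},{"dx":0,"dy":-1.2,"dz":0,"wx":0,"wy":0,"wz":0},{"dx":0,"dy":-1.2,"dz":0,"wx":0,"wy":0,"wz":0},{"dx":0,"dy":-1.2,"dz":0,"wx":0,"wy":0,"wz":0},{"dx":0,"dy":-1.2,"dz":0,"wx":0,"wy":0,"wz":0},{"dx":0,"dy":-1.2,"dz":0,"wx":0,"wy":0,"wz":0},{"dx":0,"dy":0,"dz":0,"wx":0,"wy":0,"wz":0},{"dx":0,"dy":0,"dz":0,"wx":0,"wy":0,"wz":0},{"dx":0,"dy":0,"dz":0,"wx":0,"wy":0,"wz":0}]'
python3 - <<'E'
from h import *
f=lambda im,x,y,w,h,k:cv2.resize(im[y:y+h,x:x+w],None,fx=k,fy=k,interpolation=cv2.INTER_CUBIC)[:,:,::-1]
b=snap('side','side3.png');w=snap('wrist','w5.png')
o=np.zeros((600,800,3),np.uint8)
o[:480,:400]=f(b,290,130,100,120,4);o[:480,400:]=f(w,240,120,160,192,2.5)
cv2.imwrite('pics/c5.png',o);s=sense();print(s['tcp_pos'],s['force'])
E
```

```text
t: 10.0
tcp_pos: [0.5426, -0.0505, 0.323]
tool_rot: [0.615, 0.788, 0.0, 0.0]
force: [1.1, 0.0, -5.6]
finger_gap: 0.079
gripper_force: 80.4
[ 0.54244196 -0.05045298  0.32286227] [-0.28013769 -0.22172242 -4.6290678 ]
```

View pics/c5.png

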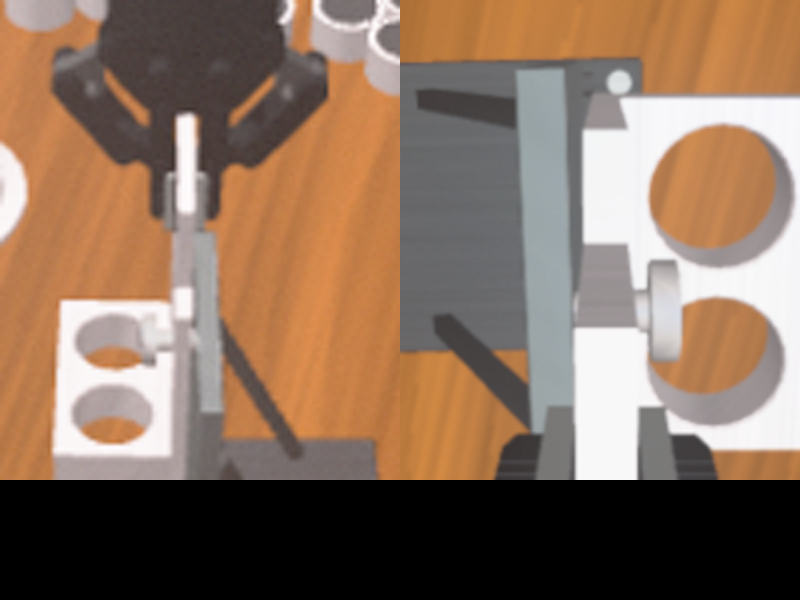

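The head is through the keyhole and visible in front of the plate, and lateral alignment is within about 1 mm. Now I'll lower it.

```bash
python3 -m inch '[{"dx":0,"dy":0,"dz":0.7,"wx":0,"wy":0,"wz":0},{"dx":0,"dy":0,"dz":0.7,"wx":0,"wy":0,"wz":0},{"dx":0,"dy":0,"dz":0.7,"wx":0,"wy":0,"wz":0},{"dx":0,"dy":0,"dz":0.7,"wx":0,"wy":0,"wz":0},{"dx":0,"dy":0,"dz":0.7,"wx":0,"wy":0,"wz":0},{"dx":0,"dy":0,"dz":0,"wx":0,"wy":0,"wz":0}]'; python3 -m inch '[{"dx":0,"dy":0,"dz":0.4,"wx":0,"wy":0,"wz":0},{"dx":0,"dy":0,"dz":0.4,"wx":0,"wy":0,"wz":0},{"dx":0,"dy":0,"dz":0,"wx":0,"wy":0,"wz":0},{"dx":0,"dy":0,"dz":0,"wx":0,"wy":0,"wz":0}]'
```

```text
t: 10.85
tcp_pos: [0.5417, -0.0504, 0.2871]
tool_rot: [0.616, 0.788, -0.0, -0.001]
force: [-0.0, 0.2, -4.7]
finger_gap: 0.086
gripper_force: 80.3
t: 11.35
tcp_pos: [0.5422, -0.0506, 0.28]
tool_rot: [0.616, 0.788, 0.0, 0.0]
force: [0.3, -0.2, -4.8]
finger_gap: 0.084
gripper_force: 80.3
```

```bash
python3 -m inch '[{"dx":0,"dy":0,"dz":0.3,"wx":0,"wy":0,"wz":0},{"dx":0,"dy":0,"dz":0.2,"wx":0,"wy":0,"wz":0},{"dx":0,"dy":0,"dz":0,"wx":0,"wy":0,"wz":0},{"dx":0,"dy":0,"dz":0,"wx":0,"wy":0,"wz":0}]'; python3 -m inch '[{"dx":0,"dy":0,"dz":0.15,"wx":0,"wy":0,"wz":0},{"dx":0,"dy":0,"dz":0.15,"wx":0,"wy":0,"wz":0},{"dx":0,"dy":0,"dz":0,"wx":0,"wy":0,"wz":0},{"dx":0,"dy":0,"dz":0,"wx":0,"wy":0,"wz":0}]'
```

```text
t: 11.85
tcp_pos: [0.5421, -0.0505, 0.2749]
tool_rot: [0.616, 0.788, -0.0, -0.0]
force: [-0.9, -0.3, -5.0]
finger_gap: 0.082
gripper_force: 80.4
t: 12.35
tcp_pos: [0.5421, -0.0505, 0.2719]
tool_rot: [0.616, 0.788, 0.0, 0.0]
force: [-0.6, 0.0, -4.3]
finger_gap: 0.081
gripper_force: 80.4
```

```bash
python3 -m inch '[{"dx":0,"dy":0,"dz":0.15,"wx":0,"wy":0,"wz":0},{"dx":0,"dy":0,"dz":0,"wx":0,"wy":0,"wz":0},{"dx":0,"dy":0,"dz":0,"wx":0,"wy":0,"wz":0}]'; python3 -m inch '[{"dx":0,"dy":0,"dz":0.1,"wx":0,"wy":0,"wz":0},{"dx":0,"dy":0,"dz":0,"wx":0,"wy":0,"wz":0},{"dx":0,"dy":0,"dz":0,"wx":0,"wy":0,"wz":0}]'
```

```text
t: 12.72
tcp_pos: [0.5423, -0.0506, 0.2706]
tool_rot: [0.616, 0.788, 0.0, 0.0]
force: [-1.4, -0.8, -2.9]
finger_gap: 0.08
gripper_force: 81.0
t: 13.1
tcp_pos: [0.5423, -0.0506, 0.2704]
tool_rot: [0.615, 0.788, 0.0, 0.001]
force: [-1.0, 0.5, 6.3]
finger_gap: 0.082
gripper_force: 81.9
```

Contact made: the slot rests on the shank, with force changing from −4.8 to +6.3 N. I'll nudge the bracket toward the panel, then open gently.

```bash
python3 -m inch '[{"dx":0,"dy":-0.2,"dz":-0.05,"wx":0,"wy":0,"wz":0},{"dx":0,"dy":-0.2,"dz":0,"wx":0,"wy":0,"wz":0},{"dx":0,"dy":0,"dz":0,"wx":0,"wy":0,"wz":0},{"dx":0,"dy":0,"dz":0,"wx":0,"wy":0,"wz":0}]'; python3 -m inch '[{"dx":0,"dy":0,"dz":0,"wx":0,"wy":0,"wz":0},{"dx":0,"dy":0,"dz":0,"wx":0,"wy":0,"wz":0},{"dx":0,"dy":0,"dz":0,"wx":0,"wy":0,"wz":0},{"dx":0,"dy":0,"dz":0,"wx":0,"wy":0,"wz":0},{"dx":0,"dy":0,"dz":0,"wx":0,"wy":0,"wz":0},{"dx":0,"dy":0,"dz":0,"wx":0,"wy":0,"wz":0}]' 0.6 20
python3 - <<'E'
from h import *
f=lambda im,x,y,w,h,k:cv2.resize(im[y:y+h,x:x+w],None,fx=k,fy=k,interpolation=cv2.INTER_CUBIC)[:,:,::-1]
b=snap('side','side4.png');w=snap('wrist','w6.png')
o=np.zeros((600,800,3),np.uint8)
o[:480,:400]=f(b,290,130,100,120,4);o[:400,400:]=f(w,120,100,320,320,1.25)
cv2.imwrite('pics/c6.png',o);s=sense();print(s['tcp_pos'],s['force'])
E
```

```text
t: 13.6
tcp_pos: [0.5395, -0.0517, 0.2705]
tool_rot: [0.616, 0.788, 0.001, 0.002]
force: [4.2, 1.2, 2.6]
finger_gap: 0.084
gripper_force: 81.5
t: 14.35
tcp_pos: [0.5382, -0.0515, 0.2699]
tool_rot: [0.616, 0.788, -0.0, -0.0]
force: [0.1, -0.4, -0.2]
finger_gap: 0.599
gripper_force: 0.0
[ 0.53819266 -0.05146394  0.26990605] [ 0.2248818  -0.85165989  0.73283312]
```

View pics/c6.png

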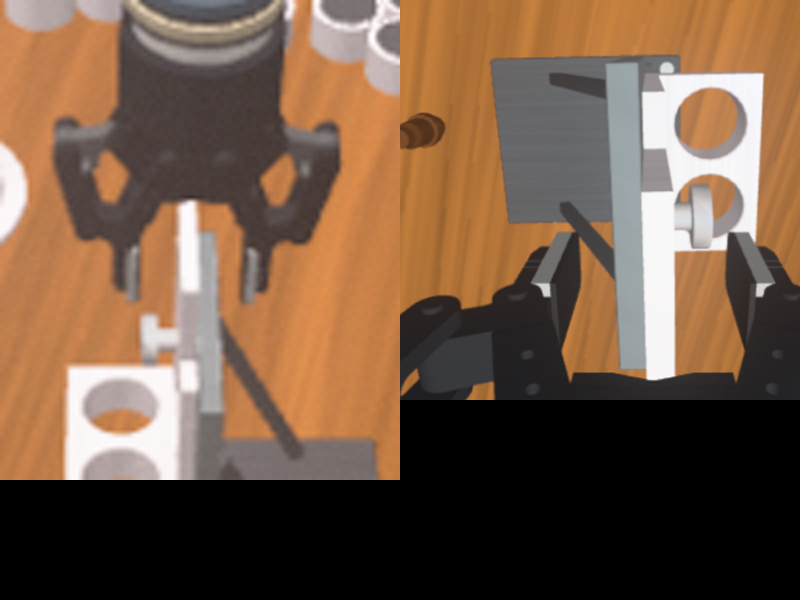

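The bracket hangs upright against the panel with the head in front, and the fingers are clear on both sides. I'll retract straight up, wait for it to settle, and hand in.

```bash
python3 -m inch '[{"dx":0,"dy":0,"dz":-1,"wx":0,"wy":0,"wz":0},{"dx":0,"dy":0,"dz":-2,"wx":0,"wy":0,"wz":0},{"dx":0,"dy":0,"dz":-3,"wx":0,"wy":0,"wz":0},{"dx":0,"dy":0,"dz":-3,"wx":0,"wy":0,"wz":0},{"dx":0,"dy":0,"dz":-3,"wx":0,"wy":0,"wz":0},{"dx":0,"dy":0,"dz":0,"wx":0,"wy":0,"wz":0},{"dx":0,"dy":0,"dz":0,"wx":0,"wy":0,"wz":0},{"dx":0,"dy":0,"dz":0,"wx":0,"wy":0,"wz":0},{"dx":0,"dy":0,"dz":0,"wx":0,"wy":0,"wz":0}]'; python3 - <<'E'
from h import *
b=snap('side','side5.png').astype(int);a=cv2.imread('pics/side4.png')[:,:,::-1].astype(int)
print('change in bracket region',abs(a-b)[215:250,305:345].mean())
print(workorder.sign_off())
E
```

```text
t: 15.58
tcp_pos: [0.5379, -0.0514, 0.3888]
tool_rot: [0.616, 0.788, -0.0, -0.001]
force: [-0.5, -0.3, 0.8]
finger_gap: 0.603
gripper_force: 0.0
change in bracket region 1.852142857142857
the job is handed in; nothing more can be done
None
```

The keyhole bracket hangs released and upright on the bolt against the panel, the plain bracket was not touched, and the job was handed in at about 15.6 s of the 48 s allowed; no verdict was returned.

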